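# Roll a mailing tube onto the parcel scale

### The job

Weigh the mailing tube: with your fingertips, push on the top of the tube so that it rolls along the deck (rolling, not sliding) and comes to rest across the middle of the scale's platform, lying square across it the same way it lay at the start. Touch only the upper half of the tube; do not pinch it or pick it up, and leave the roll of tape, the carton and the label roll undisturbed. Leave the tube lying still, with nothing touching it but the platform.

Things in the scene. Friction and masses are not known exactly. Their poses are not given: they have to be found in the camera images.
- tube: Closed cardboard mailing tube, white end caps: cylinder 60 mm in diameter, 226 mm long, about 0.2 kg, lying on the deck on one side of the platform, 120 to 170 mm away. Origin at its centre, 60 mm above the table; own x along the tube, y and z turn as it rolls. Pressed lightly on top it rolls without slipping: a fingertip there moves twice as far as the tube's centre. Slow rolling soon dies out.
- station: Fixed level deck, 300 mm (its x) by 600 mm (its y), 30 mm above the table; bare metal scale platform 280 (x) by 150 mm (y) let in flush at its middle; 12 mm high lips at the two y ends. A blank indicator, 150 mm wide, 65 mm high, stands off its +x edge, 150 to 210 mm from the middle. Origin on the table under the platform's centre. The tube lies nearly along the station's x and rolls along its y.
- platform (a point): Centre of the platform's upper face, 30 mm above the table, axes as the station's. The tube's centre must come to rest above this point, 30 mm higher.
- tape_roll: Roll of packing tape lying flat on the deck on the far side of the platform from the tube, 96 mm outside diameter, 48 mm high, hole 76 mm; origin at the centre of its underside. Leave it alone.
- carton: Taped cardboard box 150 x 110 x 80 mm high standing on the table to the robot's left of the deck; origin at the centre of its underside. Leave it alone.
- label_roll: White paper label roll standing on end on the table to the robot's right of the deck, 52 mm diameter, 60 mm high; origin at the centre of its underside. Leave it alone.
Things that resemble listed ones, but are neither listed nor needed, are in the scene too. What is shaped like the tube but yellow is not meant.

How it is judged:
By the outcome, as a careful person would: the job done as asked, in the order asked, and still so for the second after the job is handed in, with the robot touching nothing.
It also fails if it takes over 64 s, if anything falls off the work surface, if the arm or the gripper's body presses on something with over 40 N, if the wrist force passes 120 N, or if a joint passes its speed limit or range.

### The arm

A 6-joint arm with a two-finger parallel gripper is mounted at the origin on the work surface. World frame = base frame: x ahead of the robot, y to its left, z up, the work surface at z = 0. Lengths are in mm, angles in rad, forces in N, time in s.
With the tool pointing down it reaches from about 225 to 725 mm from the base axis. Payload 3.1 kg.
Tool frame: the origin (TCP) lies on the front face of the gripper's body, between the roots of the fingers; the fingertips stand 73 mm ahead of it and the grasp point (between the pads) lies 54 mm ahead of it; z points along the fingers, y is the direction in which the jaws open and shut (so a half turn about z gives the same grasp; the last joint's range is limited). The gripper opens to 85 mm and grips with 20 to 120 N. Pads are 22 mm wide; open, the fingers measure 114 mm over their backs; the gripper's body (76 mm by 85 mm) begins 54 mm behind the grasp point. The pads swing forward as they close: fully open they stand 13 mm farther back than shut.
Start: joints at [1.021, 0.048, 0.099, 1.622, 0, 1.443], TCP at [214.943, 478.975, 303.912] pointing down, gripper open.
Joint ranges: [-2.91, 2.91], [-0.99, 1.94], [-1.21, 1.42], [-2.12, 2.29], [-1.49, 1.47], [-3.14, 3.14]. Speed limits (rad/s): [2.79, 2.79, 3.14, 3.14, 3.14, 3.14].

### API

Orientations are given as a rotation vector (axis times angle).
In Python, from cell import * gives the robot as it stands. The module is installed in compiled form; this text tells all that it offers.
- The arm moves only by the tool move_arm, never from a script. Its argument "moves" is a list of rows, each a list of 7 numbers: the shift along the tool's x, y, z in m, then the turn, a rotation vector about the tool's x, y, z in degrees, then the opening, from 0 (shut) to 1 (fully open). In form: [[tx, ty, tz, wx, wy, wz, fingers], ...]. A call has 1 to 8 rows; each row is the pose to reach, as a shift and turn from the pose commanded when the call began, along the tool's axes at that moment; what a row does not reach only later rows make up. A row lasts 1/8 s, in which the tool goes at most 62.5 mm and 10.7 degrees, less where a joint would pass 70% of its speed; a pose out of reach is approached as far as the arm can. A call with a gripper value outside its range is refused whole. The fingers move at their own pace and stop on an object; "squeeze" is the grip in N (left out, the last holds). Time passes only in rows, so rows that repeat a pose let the fingers close. It gives the time, the measured TCP pose, the force and the opening at its end, in the units of the state.
- state(): the state, without advancing time (a new reading comes with each control period).
- camera(name): name is "side" or "top"; returns (picture, depth): 384x512x3 uint8, red, green, blue; 384x512 float32, mm along the optical axis (not along the pixel's ray), 0 where there is no reading.
- calibration(name): a dict with "intrinsics" (3x3 intrinsics, pixels), "extrinsics" (4x4, takes a point from camera to world coordinates). Camera axes: x right, y down, z forward; pixel columns grow to the right and rows downward; lengths in mm; the calibration is good to about 2 mm. A picture is of the moment at which its call begins. calibration takes no time and is no camera call.
- sign_off(): hands the job in, once; it reports no verdict.
Trained networks look in the newest picture that a camera, given by its name, has taken for a name from the list of things; names that differ only in an ending like _2 or _b are one class to them, and where a whole thing is asked for, a point or a joint stands for the part that bears it (a point fixed in the world has none). Each returns a list of dicts, best first, with "confidence" (0 to 1); they miss things now and then, are a little off and sometimes report something else, mostly with a low value. They report only what shows in the picture. A call takes as long as a camera call. They do not tell look-alikes from the thing itself.
- search_frame(target, camera): "point" ([x, y, z] in mm, in world coordinates, good to about 4 mm: the middle of the surface that is visible of it).
The state is a dict: "time": time; "joints": joint angles; "joint_velocities": joint speeds; "tau": joint torques, N m; "tcp_pos": TCP position; "ee_rot": TCP orientation; "force": force on the tool from outside, world axes, zero at the start; "torque": the same for the moment, N m; "opening": finger opening in mm.
Only numpy, scipy, OpenCV 4.12 (cv2) and the standard library are available. Lean on these libraries where they do the work, as an engineer would, in place of code of your own. Each camera call takes 0.05 s, during which the arm holds its last target.

## Working session

There is one attempt and no reset: what is moved stays moved. The work goes in short steps, Python scripts to look and compute and a tool call to move; the robot and the scene stay as the last step left them, time stands still between calls to the robot, and variables do not carry over. Pictures are saved under pics/ and viewed, and the job is handed in when it is done.

Besides the shell and the picture viewer there is one more tool, called after "Call:" as name(argument=value, ...) on one line, values as JSON. move_arm: Moves the arm, as the interface text tells. Its arguments: {"type":"object","properties":{"moves":{"type":"array","items":{"type":"array","items":{"type":"number"}}},"squeeze":{"type":"number"}},"required":["moves"]}

```bash
mkdir -p pics
python3 - <<'E'
from cell import *
import cv2,numpy as np
s=state();print(s)
for n in("top","side"):
    p,d=camera(n);cv2.imwrite(f"pics/{n}0.png",p[:,:,::-1]);np.savez(f"pics/{n}0.npz",p=p,d=d)
    c=calibration(n);print(n,c)
    for t in("tube","tape_roll","carton","label_roll","station"):
        print(t,search_frame(t,n))
E
```

```text
{'time': 0.0, 'joints': array([1.02121569e+00, 4.87156870e-02, 9.75475517e-02, 1.62198526e+00,
       6.38517069e-06, 1.44294106e+00]), 'joint_velocities': array([-0.0017566 ,  0.00046494,  0.00105834,  0.0003883 ,  0.00096507,
        0.00279749]), 'tau': array([ 6.61574381e-05, -3.38779628e+01,  3.20015895e+01,  2.01712822e-02,
       -1.59091210e-04, -1.45182010e-06]), 'tcp_pos': array([214.69919709, 478.5960726 , 302.70998105]), 'ee_rot': array([-0.65738093, -3.07123499,  0.00348789]), 'force': array([ 0.05810457, -0.63802729,  0.0833481 ]), 'torque': array([-0.02194103,  0.01458855, -0.05132136]), 'opening': 85.4025213134174}
top {'intrinsics': array([[362.09448444,   0.        , 252.31580531],
       [  0.        , 362.09448444, 194.66216644],
       [  0.        ,   0.        ,   1.        ]]), 'extrinsics': array([[ 1.33503321e-02, -9.92776055e-01,  1.19237049e-01,
         2.90787086e+02],
       [-9.99853413e-01, -1.19758417e-02,  1.22365177e-02,
         6.93126762e-01],
       [-1.07201578e-02, -1.19382932e-01, -9.92790408e-01,
         1.47654129e+03],
       [ 0.0000000
[... 793 characters left out ...]
,
       [ 1.51260419e-02, -7.19942255e-01, -6.93869117e-01,
         1.51459409e+03],
       [ 0.00000000e+00,  0.00000000e+00,  0.00000000e+00,
         1.00000000e+00]])}
tube [{'point': [287.9, -249.4, 51.1], 'confidence': 0.84}, {'point': [583.9, -144.5, 80.9], 'confidence': 0.71}, {'point': [573.7, -612.1, 55.8], 'confidence': 0.71}]
tape_roll [{'point': [533.0, 127.0, 58.8], 'confidence': 0.81}, {'point': [559.1, -22.2, 29.5], 'confidence': 0.5}]
carton [{'point': [471.1, 499.1, 70.5], 'confidence': 0.75}, {'point': [396.4, -575.1, 60.8], 'confidence': 0.69}]
label_roll [{'point': [395.8, -572.1, 60.0], 'confidence': 0.51}]
station [{'point': [559.5, -17.6, 26.6], 'confidence': 0.77}]
```

View pics/top0.png

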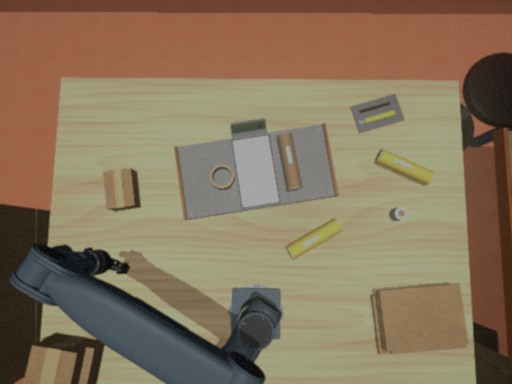

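View pics/side0.png

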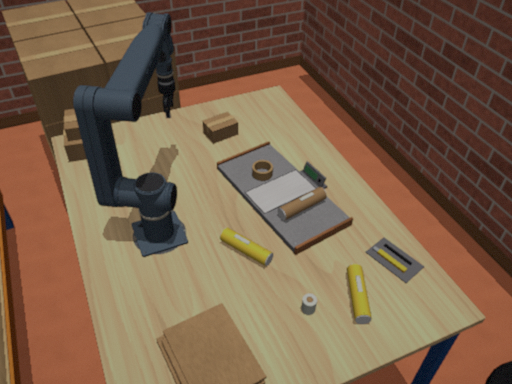

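The top view shows the brown tube at (289,161) to the right of the light platform at (256,171). The tape roll is at (222,177), and the yellow look-alikes are off the deck. Next I measure each of them precisely.

```bash
cat > h.py <<'E'
from cell import *
import cv2,numpy as np
def cloud(n,d):
    c=calibration(n);K=c["intrinsics"];T=c["extrinsics"]
    v,u=np.mgrid[0:d.shape[0],0:d.shape[1]]
    P=np.stack([(u-K[0,2])/K[0,0]*d,(v-K[1,2])/K[1,1]*d,d],-1)
    return P@T[:3,:3].T+T[:3,3]
def rect(P):
    r=cv2.minAreaRect(P[:,:2].astype(np.float32));return r
def look(tag):
  for n in("top","side"):
    p,d=camera(n);cv2.imwrite(f"pics/{n}{tag}.png",p[:,:,::-1]);np.savez(f"pics/{n}{tag}.npz",p=p,d=d)
    measure(n,p,d)
def measure(n,p,d):
    W=cloud(n,d);hsv=cv2.cvtColor(p,cv2.COLOR_RGB2HSV);ok=d>0
    h,s,v=[hsv[...,i].astype(int) for i in range(3)]
    box=ok&(W[...,0]>380)&(W[...,0]<740)&(abs(W[...,1])<340)
    g=box&(s<60)&(abs(W[...,2]-30)<10)
    def big(m):
        k,l,st,_=cv2.connectedComponentsWithStats(m.astype(np.uint8));
        return l==1+np.argmax(st[1:,4])
    pl=big(g&(v>140)); print(n,"platform",rect(W[pl]),"z",np.median(W[pl][:,2]))
    dk=big(cv2.morphologyEx((g).astype(np.uint8),cv2.MORPH_CLOSE,np.ones((3,3)))>0)&ok
    print("  deck",rect(W[dk]),np.median(W[dk][:,2]))
    t=big(box&(W[...,2]>52)&(W[...,2]<100)&(W[...,0]<700)&(W[...,1]<60)&(np.abs(W[...,0]-560)<140))
    Q=W[t];r=rect(Q);print("  tube",r,"z",np.percentile(Q[:,2],[50,98]),len(Q))
    top=Q[Q[:,2]>np.percentile(Q[:,2],98)-6]
    c=top.mean(0);a=np.linalg.svd(top[:,:2]-c[:2])[2][0];print("  tubetop",c,"ang",np.degrees(np.arctan2(a[1],a[0]))%180)
E
python3 - <<'E'
from h import *
for n in("top","side"):
    z=np.load(f"pics/{n}0.npz");measure(n,z["p"],z["d"])
    p=z["p"];
    im=cv2.resize(p[90:240,150:370] if n=="top" else p[130:260,200:370],None,fx=3.5,fy=3.5,interpolation=cv2.INTER_CUBIC);cv2.imwrite(f"pics/z{n}0.png",im[:,:,::-1])
E
```

```text
top platform ((563.6019897460938, 8.296867370605469), (278.9350891113281, 147.80587768554688), 9.603361129760742) z 32.39359315945558
  deck ((566.6240844726562, 9.79571533203125), (309.7227783203125, 604.3950805664062), 9.383965492248535) 31.706202754227775
  tube ((594.8275146484375, -126.73338317871094), (220.7884521484375, 60.29973602294922), 11.367696762084961) z [86.82977303 95.93878947] 838
  tubetop [ 590.89622579 -127.09216996   92.5677351 ] ang 11.64006445398843
side platform ((564.1463623046875, 12.258750915527344), (281.03656005859375, 160.0553741455078), 9.989147186279297) z 31.44653148476982
  deck ((574.8870239257812, 16.1329345703125), (337.1405944824219, 607.2118530273438), 9.873207092285156) 30.815783564082608
  tube ((593.1129150390625, -135.8426055908203), (223.20236206054688, 60.54045104980469), 10.706527709960938) z [82.49451195 94.78311069] 646
  tubetop [ 589.35145707 -135.69404719   91.73497724] ang 10.032243138813186
```

View pics/ztop0.png

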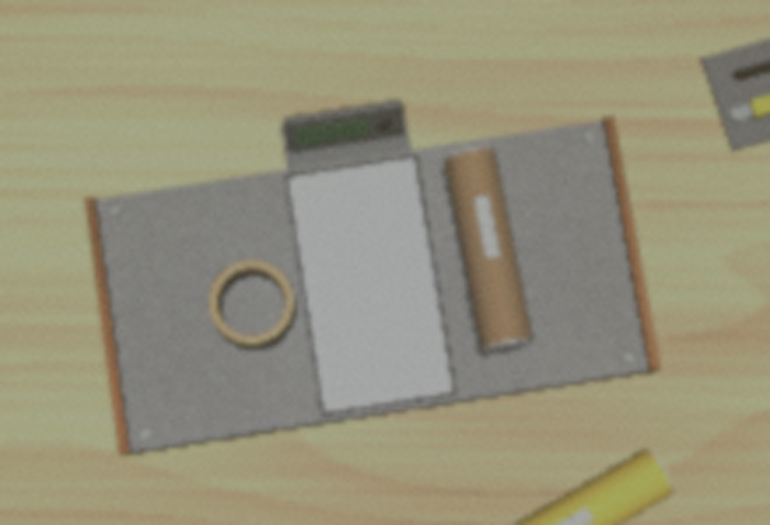

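```bash
cat >> h.py <<'E'
from scipy.spatial.transform import Rotation as Ro
def goto(target,tubeang):
    """shift (mm, tool axes) to world target, turn about tool z so tool y is along tubeang (deg)"""
    s=state();R=Ro.from_rotvec(s["ee_rot"]).as_matrix()
    print("t",s["time"],"tcp",s["tcp_pos"].round(1),"F",s["force"].round(2),"open",round(s["opening"],1),"joints",s["joints"].round(3))
    print("tool axes\n",R.round(4))
    sh=R.T@(np.array(target)-s["tcp_pos"]);print("shift",sh.round(1))
    for f in(0,180):
        a=np.radians(tubeang+f);yt=np.array([np.cos(a),np.sin(a),0]);zt=np.array([0,0,-1.]);xt=np.cross(yt,zt)
        print("turn",f,np.degrees(Ro.from_matrix(R.T@np.stack([xt,yt,zt],1)).as_rotvec()).round(2))
E
python3 - <<'E'
from h import *
goto([592,-127,240],11)
E
```

```text
t 0.6 tcp [215. 479. 304.] F [0.03 0.12 0.55] open 85.5 joints [ 1.021  0.048  0.099  1.622 -0.     1.443]
tool axes
 [[-9.124e-01  4.094e-01  1.000e-04]
 [ 4.094e-01  9.124e-01  1.000e-04]
 [-0.000e+00  1.000e-04 -1.000e+00]]
shift [-592.1 -398.5   63.9]
turn 0 [ 1.000e-02 -0.000e+00  5.483e+01]
turn 180 [ 0.0000e+00  1.0000e-02 -1.2517e+02]
```

Call:
move_arm(moves=[[-0.04,-0.027,0,0,0,4,1],[-0.08,-0.054,0,0,0,8,1],[-0.12,-0.081,0,0,0,12,1],[-0.16,-0.108,0,0,0,16,1],[-0.2,-0.135,0,0,0,20,1],[-0.24,-0.162,0,0,0,24,1],[-0.28,-0.189,0,0,0,28,1],[-0.32,-0.216,0,0,0,32,1]])

```text
time: 1.6
tcp_pos: [419.1, 149.5, 304.2]
ee_rot: [1.482, 2.769, 0.001]
force: [0.3, 0.4, 0.5]
opening: 85.3
```

Run:
```python
from h import *
goto([592,-127,240],11)
```

```text
t 1.6 tcp [419.1 149.5 304.2] F [0.3  0.36 0.47] open 85.3 joints [ 0.192 -0.16  -0.1    1.631  0.     1.174]
tool axes
 [[-5.548e-01  8.320e-01  9.000e-04]
 [ 8.320e-01  5.548e-01  3.000e-04]
 [-2.000e-04  1.000e-03 -1.000e+00]]
shift [-325.9   -9.7   64.3]
turn 0 [ 0.06  0.   22.7 ]
turn 180 [-0.000e+00  8.000e-02 -1.573e+02]
```

Call:
move_arm(moves=[[-0.045,-0.002,0,0,0,3,1],[-0.09,-0.003,0,0,0,6,1],[-0.135,-0.004,0.01,0,0,9,1],[-0.18,-0.005,0.02,0,0,12,1],[-0.225,-0.006,0.03,0,0,15,1],[-0.27,-0.008,0.04,0,0,18,1],[-0.326,-0.01,0.055,0,0,22.7,1],[-0.326,-0.01,0.064,0,0,22.7,1]])

```text
time: 2.6
tcp_pos: [592.5, -128.8, 237.0]
ee_rot: [-2.0, -2.421, 0.003]
force: [-0.9, 0.6, -0.3]
opening: 85.3
```

Run:
```python
from h import *
goto([592,-127,240],11)
look("1")
p=cv2.imread("pics/side1.png");cv2.imwrite("pics/zside1.png",cv2.resize(p[100:260,200:370],None,fx=3.5,fy=3.5,interpolation=cv2.INTER_CUBIC))
# gripper fingertip position from side/top clouds
for n in("top","side"):
    z=np.load(f"pics/{n}1.npz");W=cloud(n,z["d"]);h=W[...,2]
    m=(h>110)&(h<260)&(np.hypot(W[...,0]-592,W[...,1]+127)<110)&(z["d"]>0)
    Q=W[m];print(n,len(Q),np.percentile(Q[:,2],[0,2,10]).round(1))
    lo=Q[Q[:,2]<np.percentile(Q[:,2],2)+6];print(lo.round(0)[:12])
```

```text
t 2.6 tcp [ 592.5 -128.8  237. ] F [-0.93  0.64 -0.29] open 85.3 joints [-3.240e-01  2.580e-01  2.010e-01  1.516e+00 -1.000e-03  1.057e+00]
tool axes
 [[-1.887e-01  9.820e-01 -2.500e-03]
 [ 9.820e-01  1.887e-01 -1.000e-04]
 [ 4.000e-04 -2.500e-03 -1.000e+00]]
shift [ 1.8 -0.1 -3. ]
turn 0 [-0.14 -0.02 -0.12]
turn 180 [-4.0000e-02  2.2000e-01  1.7988e+02]
top platform ((563.7305297851562, 8.081428527832031), (277.4007568359375, 147.9281463623047), 9.730100631713867) z 32.39177137449724
  deck ((557.3331909179688, 83.31422424316406), (314.9701843261719, 451.73443603515625), 9.546637535095215) 31.84652720290137
  tube ((672.0755004882812, -91.73090362548828), (30.190176010131836, 54.31369400024414), 88.63199615478516) z [82.69037827 94.14520453] 80
  tubetop [685.96063665 -99.82111316  91.27259822] ang 176.2635528999568
side platform ((562.7947998046875, 10.3126220703125), (281.0795593261719, 160.0456085205078), 9.140366554260254) z 30.99414605532877
  deck ((572.60400390625, 13.947998046875), (332.165771484375, 603.94775390625), 10.052830696105957) 30.69920460493347
  tube ((592.666442
[... 184 characters left out ...]
6847500562733Traceback (most recent call last):
  File "<stdin>", line 9, in <module>
    return _quantile_unchecked(
        a, q, axis, out, overwrite_input, method, keepdims, weights)
    return _ureduce(a,
                    func=_quantile_ureduce_func,
    ...<5 lines>...
                    overwrite_input=overwrite_input,
                    method=method)
    r = func(a, **kwargs)
    result = _quantile(arr,
                       quantiles=q,
    ...<2 lines>...
                       out=out,
                       weights=wgt)
    slices_having_nans = np.isnan(arr[-1, ...])
                                  ~~~^^^^^^^^^
IndexError: index -1 is out of bounds for axis 0 with size 0
```

View pics/zside1.png

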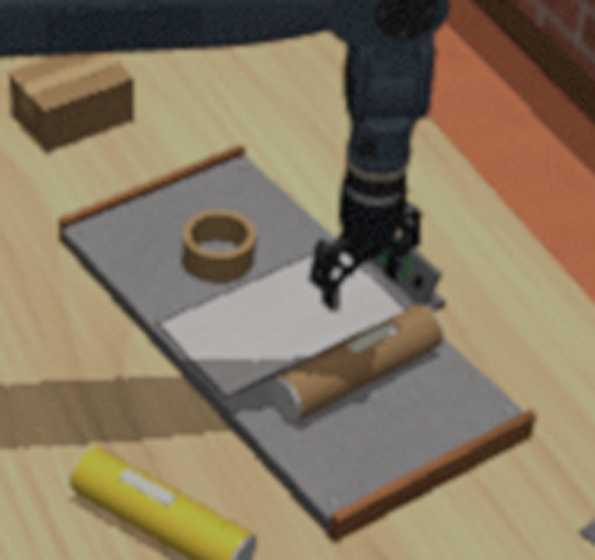

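The side view shows the gripper open above the tube, with jaws along the tube axis. The tube spans about (290,400)–(430,320) in the zoom. The visible surface biases the centre, so I fit a cylinder of known radius.

```bash
cat >> h.py <<'E'
from scipy.optimize import least_squares
def fittube(n,p,d,near=None,quiet=False):
    """cylinder fit R=30: returns centre xy, axis angle, z"""
    W=cloud(n,d);hsv=cv2.cvtColor(p,cv2.COLOR_RGB2HSV);h,s,v=[hsv[...,i].astype(int) for i in range(3)]
    sx,sy=W[...,0]-563.6,W[...,1]-9
    c9,s9=np.cos(np.radians(9.6)),np.sin(np.radians(9.6))
    X=c9*sx+s9*sy;Y=-s9*sx+c9*sy
    m=(d>0)&(abs(X)<135)&(Y>-260)&(Y<70)&(W[...,2]>46)&(W[...,2]<100)
    m&=(h<25)&(s>50)|((v>150)&(s<60))
    m&=~((np.hypot(W[...,0]-534,W[...,1]-137)<70))
    k,l,st,_=cv2.connectedComponentsWithStats(m.astype(np.uint8))
    keep=[i for i in range(1,k) if st[i,4]>40]
    m=np.isin(l,keep)
    A=np.stack([X[m],Y[m],W[...,2][m]],1)
    def res(q):
        y0,a,z0=q
        dist=np.hypot((A[:,1]-y0-np.tan(a)*A[:,0])*np.cos(a),A[:,2]-z0);return dist-30
    r=least_squares(res,[np.median(A[:,1]),0,60],loss="soft_l1",f_scale=2)
    good=abs(res(r.x))<6
    x0,x1=np.percentile(A[good,0],[0.5,99.5])
    y0,a,z0=r.x;xc=(x0+x1)/2
    print(n,"station-frame tube: x %.1f (%.0f..%.0f len %.0f) y %.1f yaw %.2f deg z %.1f rms %.1f n %d"%(xc,x0,x1,x1-x0,y0+np.tan(a)*xc,np.degrees(a),z0,np.std(res(r.x)[good]),good.sum()))
    yc=y0+np.tan(a)*xc
    print("   world centre",(563.6+c9*xc-s9*yc).round(1),(9+s9*xc+c9*yc).round(1))
E
python3 - <<'E'
from h import *
for n,t in(("top",0),("side",0),("side",1)):
    z=np.load(f"pics/{n}{t}.npz");fittube(n,z["p"],z["d"])
E
```

```text
top station-frame tube: x 10.2 (-98..118 len 216) y -139.4 yaw 1.71 deg z 61.5 rms 2.3 n 753
   world centre 596.9 -126.8
side station-frame tube: x 11.5 (-98..121 len 220) y -140.4 yaw 1.67 deg z 60.7 rms 2.9 n 500
   world centre 598.4 -127.5
side station-frame tube: x 11.5 (-98..121 len 219) y -140.9 yaw 1.54 deg z 60.9 rms 2.8 n 466
   world centre 598.4 -128.0
```

Call:
move_arm(moves=[[-0.004,0.002,0.03,0,0,0.2,1],[-0.008,0.005,0.055,0,0,0.4,1],[-0.008,0.005,0.066,0,0,0.4,1],[-0.008,0.005,0.069,0,0,0.4,1],[-0.008,0.005,0.071,0,0,0.4,1],[-0.008,0.005,0.073,0,0,0.4,1],[-0.008,0.005,0.073,0,0,0.4,1]])

```text
time: 3.58
tcp_pos: [598.3, -132.4, 167.5]
ee_rot: [2.003, 2.419, 0.001]
force: [-0.5, -0.0, 0.9]
opening: 85.2
```

Run:
```python
from h import *
p,d=camera("side");fittube("side",p,d)
cv2.imwrite("pics/zside2.png",cv2.resize(p[140:240,250:370],None,fx=5,fy=5,interpolation=cv2.INTER_CUBIC)[:,:,::-1])
goto([597.5,-127.5,160],11.25)
```

```text
side station-frame tube: x 11.8 (-98..122 len 220) y -141.5 yaw 1.70 deg z 60.7 rms 2.8 n 436
   world centre 598.8 -128.5
t 3.625 tcp [ 598.3 -132.4  167.4] F [-0.46  0.05  0.51] open 85.2 joints [-0.327  0.286  0.097  1.38   0.     1.056]
tool axes
 [[-1.862e-01  9.825e-01  7.000e-04]
 [ 9.825e-01  1.862e-01 -2.000e-04]
 [-3.000e-04  7.000e-04 -1.000e+00]]
shift [5.  0.1 7.4]
turn 0 [ 0.04  0.02 -0.52]
turn 180 [ 3.0000e-02 -6.0000e-02  1.7948e+02]
```

View pics/zside2.png

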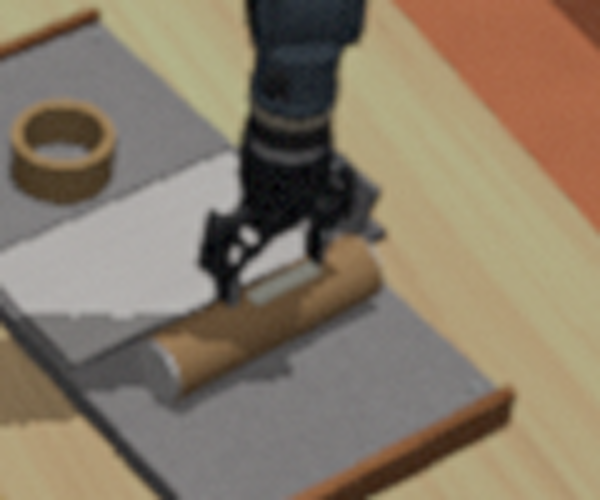

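The fingertips are just above the tube, near (225,295) and (315,255) in the zoom, with no contact yet. I go on down in small steps.

Call:
move_arm(moves=[[-0.003,0,0.006,0,0,0,1],[-0.004,0,0.012,0,0,-0.3,1],[-0.004,0,0.014,0,0,-0.5,1],[-0.004,0,0.015,0,0,-0.5,1],[-0.004,0,0.016,0,0,-0.5,1],[-0.004,0,0.016,0,0,-0.5,1]])

```text
time: 4.38
tcp_pos: [598.9, -136.2, 151.0]
ee_rot: [1.993, 2.428, 0.0]
force: [-0.1, 0.4, 0.2]
opening: 85.6
```

Call:
move_arm(moves=[[0,0,0.001,0,0,0,1],[0,0,0.002,0,0,0,1]])

```text
time: 4.62
tcp_pos: [599.0, -136.3, 149.3]
ee_rot: [1.993, 2.428, 0.0]
force: [-0.7, -0.1, 3.7]
opening: 85.7
```

Call:
move_arm(moves=[[0.002,0,0,0,0,0,1],[0.006,0,0,0,0,0,1],[0.012,0,0,0,0,0,1],[0.018,0,0,0,0,0,1],[0.024,0,0,0,0,0,1],[0.028,0,0,0,0,0,1],[0.03,0,0,0,0,0,1],[0.03,0,0,0,0,0,1]])

```text
time: 5.62
tcp_pos: [593.1, -106.6, 149.4]
ee_rot: [1.993, 2.428, 0.0]
force: [-1.2, 0.0, 6.1]
opening: 85.4
```

Run:
```python
from h import *
p,d=camera("side");fittube("side",p,d)
cv2.imwrite("pics/zside3.png",cv2.resize(p[140:240,250:370],None,fx=5,fy=5,interpolation=cv2.INTER_CUBIC)[:,:,::-1])
goto([597.5,-127.5,160],11.25)
```

```text
side station-frame tube: x 11.7 (-98..122 len 220) y -125.5 yaw 1.85 deg z 60.8 rms 2.9 n 480
   world centre 596.1 -112.8
t 5.675 tcp [ 593.1 -106.7  149.4] F [-1.2  -0.57  5.89] open 85.4 joints [-0.289  0.268  0.038  1.34  -0.     1.085]
tool axes
 [[-1.949e-01  9.808e-01  6.000e-04]
 [ 9.808e-01  1.949e-01 -3.000e-04]
 [-4.000e-04  5.000e-04 -1.000e+00]]
shift [-21.3   0.2 -10.6]
turn 0 [ 0.03  0.02 -0.01]
turn 180 [ 3.0000e-02 -5.0000e-02  1.7999e+02]
```

View pics/zside3.png

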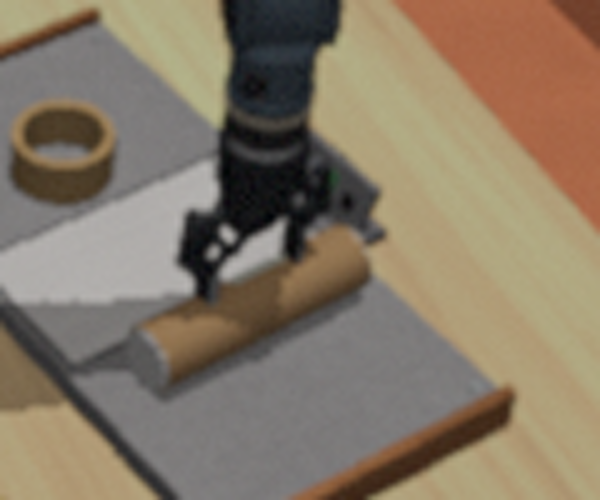

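The tube rolled 15.5 mm for a 30 mm fingertip stroke, so it rolls without slipping. I repeat: lift, step back, press, stroke.

Call:
move_arm(moves=[[0,0,-0.006,0,0,0,1],[-0.008,0,-0.006,0,0,0,1],[-0.016,0,-0.006,0,0,0,1],[-0.016,0,-0.002,0,0,0,1],[-0.016,0,0,0,0,0,1],[-0.016,0,0,0,0,0,1]])

```text
time: 6.42
tcp_pos: [596.0, -122.7, 149.1]
ee_rot: [-1.994, -2.428, 0.001]
force: [-1.6, -1.3, 2.8]
opening: 85.2
```

Call:
move_arm(moves=[[0.002,0,0,0,0,0,1],[0.007,0,0,0,0,0,1],[0.014,0,0,0,0,0,1],[0.021,0,0,0,0,0,1],[0.028,0,0,0,0,0,1],[0.033,0,0,0,0,0,1],[0.035,0,0,0,0,0,1],[0.035,0,0,0,0,0,1]])

```text
time: 7.42
tcp_pos: [589.1, -87.4, 149.4]
ee_rot: [-1.993, -2.429, 0.0]
force: [-2.3, -0.4, 5.0]
opening: 85.4
```

Run:
```python
from h import *
p,d=camera("side");fittube("side",p,d)
goto([597.5,-127.5,160],11.25)
```

```text
side station-frame tube: x 10.9 (-100..122 len 221) y -107.6 yaw 1.79 deg z 61.1 rms 3.0 n 503
   world centre 592.2 -95.3
t 7.475 tcp [589.1 -87.6 149.4] F [-2.4  -0.62  4.99] open 85.2 joints [-0.26   0.251  0.017  1.338 -0.     1.114]
tool axes
 [[-1.951e-01  9.808e-01 -1.000e-04]
 [ 9.808e-01  1.951e-01 -1.000e-04]
 [-0.000e+00 -1.000e-04 -1.000e+00]]
shift [-40.8   0.5 -10.6]
turn 0 [-0.01  0.   -0.  ]
turn 180 [0.0e+00 1.0e-02 1.8e+02]
```

Call:
move_arm(moves=[[0,0,-0.006,0,0,0,1],[-0.008,0,-0.006,0,0,0,1],[-0.017,0,-0.006,0,0,0,1],[-0.017,0,-0.002,0,0,0,1],[-0.017,0,0,0,0,0,1],[-0.017,0,0,0,0,0,1]])

```text
time: 8.22
tcp_pos: [592.5, -105.0, 149.1]
ee_rot: [1.994, 2.428, -0.0]
force: [-1.1, 0.2, 2.6]
opening: 85.3
```

Call:
move_arm(moves=[[0.002,0,0,0,0,0,1],[0.007,0,0,0,0,0,1],[0.014,0,0,0,0,0,1],[0.021,0,0,0,0,0,1],[0.028,0,0,0,0,0,1],[0.033,0,0,0,0,0,1],[0.035,0,0,0,0,0,1],[0.035,0,0,0,0,0,1]])

```text
time: 9.22
tcp_pos: [585.6, -69.8, 149.4]
ee_rot: [-1.993, -2.429, 0.0]
force: [-2.2, -0.2, 5.4]
opening: 85.4
```

Call:
move_arm(moves=[[0,0,-0.006,0,0,0,1],[-0.008,0,-0.006,0,0,0,1],[-0.017,0,-0.006,0,0,0,1],[-0.017,0,-0.002,0,0,0,1],[-0.017,0,0,0,0,0,1],[-0.017,0,0,0,0,0,1]])

```text
time: 9.98
tcp_pos: [589.0, -87.3, 149.0]
ee_rot: [-1.993, -2.428, 0.0]
force: [-1.7, 0.1, 3.4]
opening: 85.2
```

Call:
move_arm(moves=[[0.002,0,0,0,0,0,1],[0.007,0,0,0,0,0,1],[0.014,0,0,0,0,0,1],[0.021,0,0,0,0,0,1],[0.028,0,0,0,0,0,1],[0.033,0,0,0,0,0,1],[0.035,0,0,0,0,0,1],[0.035,0,0,0,0,0,1]])

```text
time: 10.98
tcp_pos: [582.1, -52.1, 149.4]
ee_rot: [-1.993, -2.428, 0.0]
force: [-2.1, -0.8, 4.8]
opening: 85.5
```

Run:
```python
from h import *
p,d=camera("side");fittube("side",p,d)
cv2.imwrite("pics/zside4.png",cv2.resize(p[120:240,220:370],None,fx=4,fy=4,interpolation=cv2.INTER_CUBIC)[:,:,::-1])
goto([597.5,-127.5,160],11.25)
```

```text
side station-frame tube: x 10.6 (-100..122 len 222) y -70.0 yaw 1.71 deg z 60.7 rms 2.8 n 462
   world centre 585.8 -58.3
t 11.025 tcp [582.  -52.2 149.4] F [-2.77 -0.42  6.13] open 85.3 joints [-0.204  0.222 -0.016  1.332 -0.     1.17 ]
tool axes
 [[-1.951e-01  9.808e-01 -1.000e-04]
 [ 9.808e-01  1.951e-01 -1.000e-04]
 [-0.000e+00 -1.000e-04 -1.000e+00]]
shift [-76.8   0.5 -10.6]
turn 0 [-0.01  0.    0.  ]
turn 180 [-0.0e+00 -1.0e-02 -1.8e+02]
```

View pics/zside4.png

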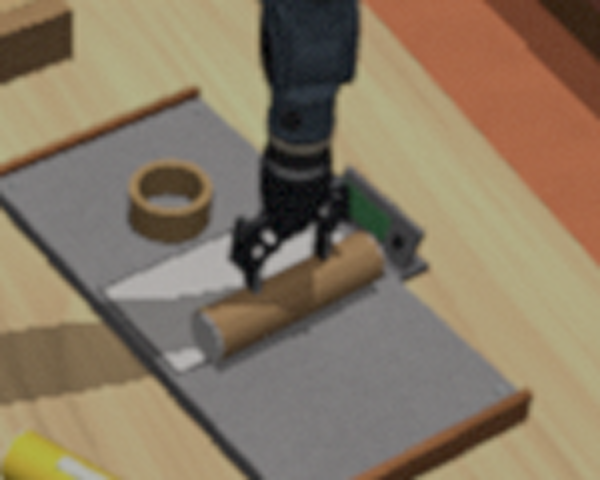

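The tube sits at the near edge of the platform and is still parallel to it. The tape roll is at (170,200) in the zoom and undisturbed. I continue.

Call:
move_arm(moves=[[0,0,-0.006,0,0,0,1],[-0.008,0,-0.006,0,0,0,1],[-0.017,0,-0.006,0,0,0,1],[-0.017,0,-0.002,0,0,0,1],[-0.017,0,0,0,0,0,1],[-0.017,0,0,0,0,0,1]])

```text
time: 11.78
tcp_pos: [585.5, -69.6, 149.0]
ee_rot: [-1.993, -2.428, 0.0]
force: [-1.0, -0.6, 2.3]
opening: 85.3
```

Call:
move_arm(moves=[[0.002,0,0,0,0,0,1],[0.007,0,0,0,0,0,1],[0.014,0,0,0,0,0,1],[0.021,0,0,0,0,0,1],[0.028,0,0,0,0,0,1],[0.033,0,0,0,0,0,1],[0.035,0,0,0,0,0,1],[0.035,0,0,0,0,0,1]])

```text
time: 12.78
tcp_pos: [578.5, -34.5, 149.4]
ee_rot: [-1.993, -2.429, 0.0]
force: [-2.9, -0.1, 5.5]
opening: 85.3
```

Call:
move_arm(moves=[[0,0,-0.006,0,0,0,1],[-0.008,0,-0.006,0,0,0,1],[-0.017,0,-0.006,0,0,0,1],[-0.017,0,-0.002,0,0,0,1],[-0.017,0,0,0,0,0,1],[-0.017,0,0,0,0,0,1]])

```text
time: 13.52
tcp_pos: [581.9, -52.0, 148.9]
ee_rot: [-1.993, -2.428, 0.0]
force: [-1.5, -0.1, 1.8]
opening: 85.3
```

Call:
move_arm(moves=[[0.002,0,0,0,0,0,1],[0.007,0,0,0,0,0,1],[0.014,0,0,0,0,0,1],[0.021,0,0,0,0,0,1],[0.028,0,0,0,0,0,1],[0.033,0,0,0,0,0,1],[0.035,0,0,0,0,0,1],[0.035,0,0,0,0,0,1]])

```text
time: 14.52
tcp_pos: [575.0, -16.9, 149.4]
ee_rot: [1.993, 2.429, -0.0]
force: [-2.3, -1.2, 5.3]
opening: 85.8
```

Run:
```python
from h import *
p,d=camera("side");fittube("side",p,d)
p,d=camera("top");fittube("top",p,d)
goto([597.5,-127.5,160],11.25)
```

```text
side station-frame tube: x 8.5 (-102..119 len 221) y -33.9 yaw 1.98 deg z 61.2 rms 2.9 n 452
   world centre 577.7 -23.0
  return _methods._mean(a, axis=axis, dtype=dtype,
  ret = ret.dtype.type(ret / rcount)
Traceback (most recent call last):
  File "h.py", line 56, in fittube
    r=least_squares(res,[np.median(A[:,1]),0,60],loss="soft_l1",f_scale=2)
ValueError: Initial guess is outside of provided bounds
```

Call:
move_arm(moves=[[0,0,-0.006,0,0,0,1],[-0.008,0,-0.006,0,0,0,1],[-0.017,0,-0.006,0,0,0,1],[-0.017,0,-0.002,0,0,0,1],[-0.017,0,0,0,0,0,1],[-0.017,0,0,0,0,0,1]])

```text
time: 15.38
tcp_pos: [578.5, -34.3, 148.9]
ee_rot: [-1.993, -2.428, 0.0]
force: [-0.5, -0.9, 0.4]
opening: 85.1
```

Call:
move_arm(moves=[[0.002,0,0,0,0,0,1],[0.007,0,0,0,0,0,1],[0.014,0,0,0,0,0,1],[0.021,0,0,0,0,0,1],[0.028,0,0,0,0,0,1],[0.033,0,0,0,0,0,1],[0.035,0,0,0,0,0,1],[0.035,0,0,0,0,0,1]])

```text
time: 16.38
tcp_pos: [571.5, 0.8, 149.4]
ee_rot: [-1.993, -2.429, 0.0]
force: [-3.0, -0.2, 5.0]
opening: 85.2
```

Call:
move_arm(moves=[[0,0,-0.006,0,0,0,1],[-0.008,0,-0.006,0,0,0,1],[-0.017,0,-0.006,0,0,0,1],[-0.017,0,-0.002,0,0,0,1],[-0.017,0,0,0,0,0,1],[-0.017,0,0,0,0,0,1]])

```text
time: 17.12
tcp_pos: [574.9, -16.6, 148.9]
ee_rot: [-1.993, -2.428, 0.0]
force: [0.1, -1.3, 0.6]
opening: 85.6
```

Call:
move_arm(moves=[[0.002,0,0,0,0,0,1],[0.006,0,0,0,0,0,1],[0.011,0,0,0,0,0,1],[0.016,0,0,0,0,0,1],[0.021,0,0,0,0,0,1],[0.024,0,0,0,0,0,1],[0.026,0,0,0,0,0,1],[0.026,0,0,0,0,0,1]])

```text
time: 18.12
tcp_pos: [569.8, 9.4, 149.4]
ee_rot: [-1.993, -2.428, 0.0]
force: [-2.8, 0.4, 5.2]
opening: 85.5
```

Run:
```python
from h import *
p,d=camera("side");fittube("side",p,d)
cv2.imwrite("pics/zside5.png",cv2.resize(p[120:240,220:370],None,fx=4,fy=4,interpolation=cv2.INTER_CUBIC)[:,:,::-1])
goto([597.5,-127.5,160],11.25)
```

```text
side station-frame tube: x 8.2 (-100..117 len 217) y -1.5 yaw 1.75 deg z 60.9 rms 3.0 n 401
   world centre 571.9 8.9
t 18.175 tcp [569.8   9.3 149.4] F [-2.16 -0.53  5.01] open 85.1 joints [-0.101  0.185 -0.059  1.327 -0.     1.273]
tool axes
 [[-1.951e-01  9.808e-01 -1.000e-04]
 [ 9.808e-01  1.951e-01 -0.000e+00]
 [-0.000e+00 -1.000e-04 -1.000e+00]]
shift [-139.6    0.5  -10.6]
turn 0 [-0.  0. -0.]
turn 180 [0.0e+00 1.0e-02 1.8e+02]
```

View pics/zside5.png

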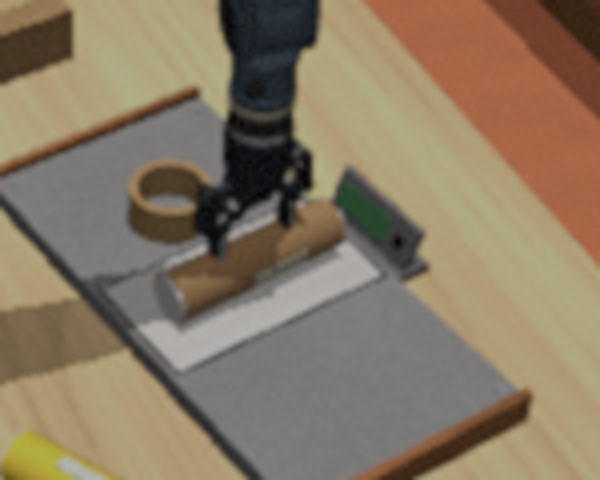

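The tube is at about the middle of the platform. I lift straight off and back the arm away to look.

Call:
move_arm(moves=[[0,0,-0.004,0,0,0,1],[0,0,-0.015,0,0,0,1],[0,0,-0.05,0,0,0,1],[0,0,-0.1,0,0,0,1],[-0.03,-0.04,-0.14,0,0,0,1],[-0.07,-0.08,-0.16,0,0,0,1],[-0.12,-0.12,-0.16,0,0,0,1],[-0.17,-0.15,-0.16,0,0,0,1]])

```text
time: 19.18
tcp_pos: [455.4, -188.4, 310.5]
ee_rot: [1.99, 2.426, 0.001]
force: [0.5, -1.4, -0.1]
opening: 85.3
```

Call:
move_arm(moves=[[-0.05,-0.02,0,0,0,0,1],[-0.1,-0.05,0,0,0,0,1],[-0.15,-0.05,0,0,0,0,1],[-0.15,-0.05,0,0,0,0,1],[-0.15,-0.05,0,0,0,0,1]])

```text
time: 19.8
tcp_pos: [436.2, -343.7, 309.0]
ee_rot: [-1.993, -2.428, -0.001]
force: [-0.1, 0.4, 0.3]
opening: 85.7
```

Run:
```python
from h import *
print(state()["force"],state()["tcp_pos"])
for n in("top","side"):
    p,d=camera(n);fittube(n,p,d)
    for t in("tape_roll","carton","label_roll"): print(t,search_frame(t,n)[:2])
    c=p[90:240,150:370] if n=="top" else p[100:260,200:370]
    cv2.imwrite(f"pics/z{n}6.png",cv2.resize(c,None,fx=3.5,fy=3.5,interpolation=cv2.INTER_CUBIC)[:,:,::-1])
```

```text
[-0.1108587   0.43739571  0.25528978] [ 436.20968765 -343.71409121  309.01405186]
top station-frame tube: x 9.0 (-102..120 len 221) y -0.2 yaw 1.59 deg z 61.3 rms 2.3 n 729
   world centre 572.5 10.3
tape_roll [{'point': [536.4, 139.4, 76.4], 'confidence': 0.79}, {'point': [566.9, -0.4, 25.5], 'confidence': 0.52}]
carton [{'point': [472.4, 531.1, 77.3], 'confidence': 0.97}]
label_roll [{'point': [381.3, -567.1, 59.5], 'confidence': 0.53}]
side station-frame tube: x -28.0 (-103..47 len 149) y -2.9 yaw 1.49 deg z 60.7 rms 2.8 n 273
   world centre 536.5 1.5
tape_roll [{'point': [533.3, 124.6, 60.1], 'confidence': 0.56}]
carton [{'point': [438.3, 486.7, 29.9], 'confidence': 0.62}]
label_roll [{'point': [393.9, -571.8, 59.8], 'confidence': 0.86}, {'point': [548.6, -71.7, 28.7], 'confidence': 0.36}]
```

View pics/ztop6.png

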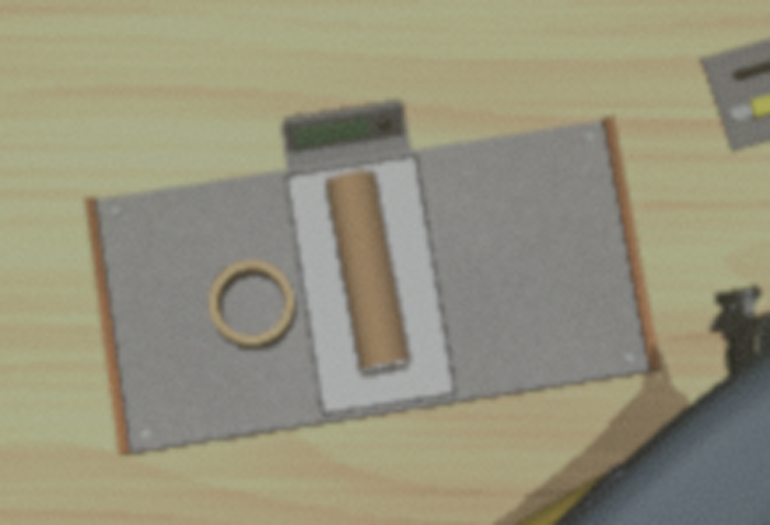

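View pics/zside6.png

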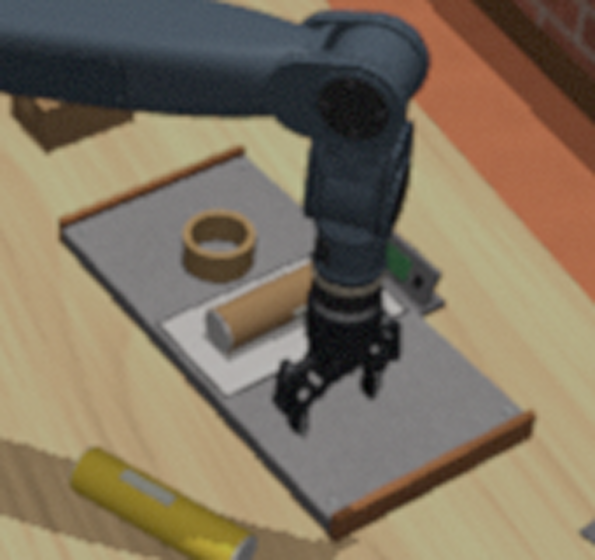

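Run:
```python
from h import *
p,d=camera("top");fittube("top",p,d);print(state()["time"],sign_off())
```

```text
top station-frame tube: x 9.3 (-101..119 len 220) y -0.3 yaw 1.70 deg z 61.3 rms 2.3 n 729
   world centre 572.8 10.3
the job is handed in; nothing more can be done
20.25 None
```

I rolled the tube onto the scale with light fingertip strokes on its top, 3–6 N, stepping the fingers back between strokes. It moved half as far as the fingertips, so it rolled without sliding. I then lifted the fingers off, backed the arm away and handed in at 20.25 s.

**Last top view:**
- **Position across the platform:** the tube's centre is 0.3 mm from the platform's middle along the rolling direction. It read the same about 0.3 s earlier, so it is still.
- **Square to the platform:** it is turned about 1.7°, the same as at the start.
- **Position along its own length:** it is about 9 mm off centre towards the indicator. It started about 10 mm off, and rolling can't correct that. It lies wholly on the platform.

**Checks that were weaker or disagreed:**
- The side camera put the tube 2.9 mm short of the middle, but the arm hid part of it, so I trusted the top view.
- The tape roll looks where it was at the start.
- The carton and the label roll were well clear of the arm's work. Their network readings scattered by up to about 50 mm, in the low-confidence ones, so those readings don't confirm the positions.

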